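# Turn the saucepan's handle in

### The arm

A 6-joint arm with a two-finger parallel gripper is mounted at the origin on the work surface. World frame = base frame: x ahead of the robot, y to its left, z up, the work surface at z = 0. Lengths are in m, angles in rad, forces in N, time in s.
With the tool pointing down it reaches from about 0.375 to 0.9 m from the base axis. Payload 3.1 kg.
Tool frame: the origin (TCP) lies midway between the tips of the shut fingers; the grasp point (between the pads) lies 19 mm behind it; z points along the fingers, y is the line along which they close (so a half turn about z gives the same grasp; the last joint's range is limited). The gripper opens to 85 mm and grips with 20 to 120 N. Pads are 22 mm wide; open, the fingers measure 114 mm over their backs; the gripper's body (76 mm by 85 mm) begins 54 mm behind the grasp point. The pads swing forward as they close: fully open they stand 13 mm farther back than shut.
Start: joints at [0.952, 0.527, 1.433, -0, 1.181, -0.178], TCP at [0.267, 0.565, 0.231] pointing down, gripper open.
Joint ranges: [-3.08, 3.08], [-0.75, 2.2], [0.22, 2.44], [-1.43, 4.57], [0, 2.65], [-2.85, 2.85]. Speed limits (rad/s): [2.79, 2.79, 3.14, 3.14, 3.14, 3.14].

### API

Orientations are given as a unit quaternion [x, y, z, w].
In Python, from station import manip gives the robot as it stands. The module is installed in compiled form; this text tells all that it offers.
- The arm moves only by the tool apply_moves, never from a script. Its arguments are lists of equal length, an entry for each row: "claw": the gripper's target within -1 to 1 (fully open at 1, half-way at 0, shut at -1); "travel": the shift along the tool's x, y, z scaled (see below), a list of three; "turn": the turn, a rotation vector about the tool's x, y, z scaled (see below), a list of three. In form: {"claw": [claw, ...], "travel": [[dx, dy, dz], ...], "turn": [[rx, ry, rz], ...]}. A call has 1 to 5 rows; each row is the pose to reach, as a shift and turn from the pose commanded when the call began, along the tool's axes at that moment, turning the shorter way round; what a row does not reach only later rows make up. The controller multiplies each number of a shift by 800 mm and each number of a turn by 180 degrees. A row lasts 1/12 s, in which the tool goes at most 41.7 mm and 7.16 degrees, less where a joint would pass 70% of its speed; a pose out of reach is approached as far as the arm can. A call with a number of a shift or a turn outside -1 to 1 is refused whole. A call with a gripper value outside its range is refused whole. The fingers move at their own pace and stop on an object; "newtons" is the grip in N (left out, the last holds). Time passes only in rows, so rows that repeat a pose let the fingers close. It gives the time, the measured TCP pose, the force, the opening and the grip force at its end, in the units of the state.
- manip.sense(): the state, without advancing time (a new reading comes with each control period).
- manip.snapshot(name): name is "side" or "top" or "wrist"; returns a dict with "pixels" (400x640x3 uint8, red, green, blue), "depth" (400x640 float32, m along the optical axis (not along the pixel's ray), 0 where there is no reading), "intrinsics" (3x3 intrinsics, pixels), "R" (3x3) and "t" (3): a world point X has camera coordinates R X + t. Camera axes: x right, y down, z forward; pixel columns grow to the right and rows downward; lengths in m; the calibration is good to about 2 mm. A picture is of the moment at which its call begins.
- manip.sign_off(): hands the job in; it is judged then, once.
The state is a dict: "t": time; "q": joint angles; "qd": joint speeds; "tau": joint torques, N m; "tcp_pos": TCP position; "tool_rot": TCP orientation; "force": force on the tool from outside, world axes, zero at the start; "ft_torque": the same for the moment, N m; "finger_gap": opening from 0.0 (shut) to 1.0 (fully open); "gripper_force": force on a finger pad.
Only numpy, scipy, OpenCV 4.12 (cv2) and the standard library are available. Lean on these libraries where they do the work, as an engineer would, in place of code of your own. Each camera call takes 0.05 s, during which the arm holds its last target. There are 200 camera calls.

### The job

On the hob of the warehouse's packing table, the saucepan on a front ring has its handle sticking out over the hob's front edge (the one with the touch buttons, on the robot's side), where somebody will catch it. Swing the handle inward, towards the middle of the hob, until it lies parallel to the front edge, over the other front ring and clear of the two pans behind, then let go. Keep the saucepan standing on its own ring, and leave the skillet and the milk pan where they are.

Things in the scene. Friction and masses are not known exactly. Their poses are not given: they have to be found in the camera images.
- hob: Fixed black glass hob, 460 mm deep (its x), 580 wide (y), 60 high. Origin: centre of its underside, on the table; x points from its front edge (robot's side, touch buttons) to its back, y left, z up; yaw varies. Rings at x = -100 (front) and +100 (back), y = -140 and +140 mm. The saucepan is on either front ring; a white spoon rest 10 high, 116 across, is on the other, below the handle's path.
- saucepan_centre (a point): Loose open steel saucepan, 150 mm across, 100 high, 0.5 to 0.95 kg. Point on its axis, half-way up (50 mm above its underside, 110 above the table); x points out along its one handle, z up. Handle: straight level black bar 20 wide, 16 thick, its middle 30 above this point, from 95 to 215 mm from the axis. The pan slides round on the spot when the handle follows an arc about this point.
- skillet_rim (a point): Point on the rim, nearest the hob's front, of a loose dark steel skillet, 210 mm across, 45 high, standing on one back ring; its black handle ends 260 mm from its axis and points roughly to the back. x points from this point to the pan's axis (105 mm away) and on along the handle. To be left alone.
- milk_pan_rim (a point): The same point (nearest the hob's front) on the rim of a loose small aluminium milk pan, 136 mm across, 85 high, on the other back ring; its black handle ends 190 mm from its axis and points roughly to the back. x points from this point to the pan's axis (68 mm away) and on along the handle. To be left alone.

How it is judged:
By the outcome, as a careful person would: the job done as asked, in the order asked, and still so for the second after the job is handed in, with the robot touching nothing.
It also fails if it takes over 42 s, if anything falls off the work surface, if the arm or the gripper's body presses on something with over 40 N, if the wrist force passes 120 N, or if a joint passes its speed limit or range.

## Working session

There is one attempt and no reset: what is moved stays moved. The work goes in short steps, Python scripts to look and compute and a tool call to move; the robot and the scene stay as the last step left them, time stands still between calls to the robot, and variables do not carry over. Pictures are saved under pics/ and viewed, at most 10 in all, crops included, and the job is handed in when it is done.

Besides the shell and the picture viewer there is one more tool, called after ">>>" in YAML: its name, and indented under it one key for each argument. apply_moves: Moves the arm, as the interface text tells. Shifts and turns lie within -1 to 1; 1 stands for 800 mm of shift or 180 degrees of turn. Its arguments: {"type":"object","properties":{"claw":{"type":"array","items":{"type":"number"}},"travel":{"type":"array","items":{"type":"array","items":{"type":"number"}}},"turn":{"type":"array","items":{"type":"array","items":{"type":"number"}}},"newtons":{"type":"number"}},"required":["claw","travel","turn"]}

```bash
mkdir -p pics
python3 - <<'E'
from station import manip
import cv2,numpy as np
s=manip.sense();print(s['tcp_pos'],s['tool_rot'],s['force'],s['t'])
for n in ['top','side']:
    d=manip.snapshot(n);np.savez(f'{n}0.npz',**d);cv2.imwrite(f'pics/{n}0.png',d['pixels'][:,:,::-1])
    print(n,d['intrinsics'].tolist(),d['R'].tolist(),d['t'])
E
```

```text
[0.26621472 0.56466246 0.23032119] [ 2.18653089e-01  9.75802029e-01 -1.01553733e-03 -4.43219248e-04] [ 0.22321397  0.69686829 -0.63679214] 0.0
top [[366.7452906397067, 0.0, 319.1451231689571], [0.0, 366.7452906397067, 199.887090138852], [0.0, 0.0, 1.0]] [[0.014367783193113336, -0.9991640383572187, 0.0382725914958716], [-0.9853457034705608, -0.02065458567824768, -0.16931400633900645], [0.16996297084430156, -0.03527906665650473, -0.9848187528665489]] [-3.40818619e-04  6.78500161e-01  6.31481208e-01]
side [[437.89278655621877, 0.0, 319.1186336628456], [0.0, 437.89278655621877, 195.82769398152723], [0.0, 0.0, 1.0]] [[-0.7424997055684229, -0.6696615446968304, 0.015735399107118433], [-0.5047483684802399, 0.5438969426416365, -0.6703769091351645], [0.44036720103493326, -0.5056970746794326, -0.7418538918906629]] [0.50352033 0.40725304 0.60310598]
```

View pics/top0.png

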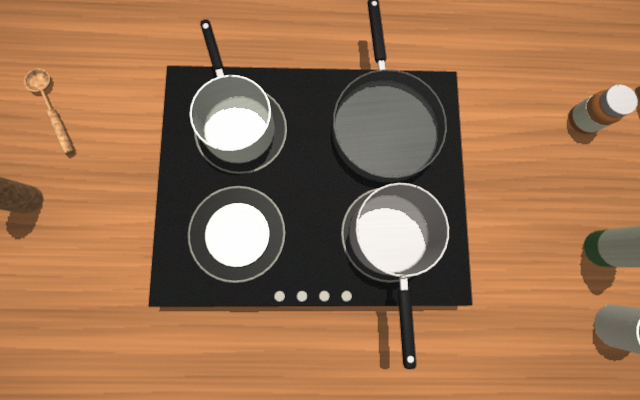

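View pics/side0.png

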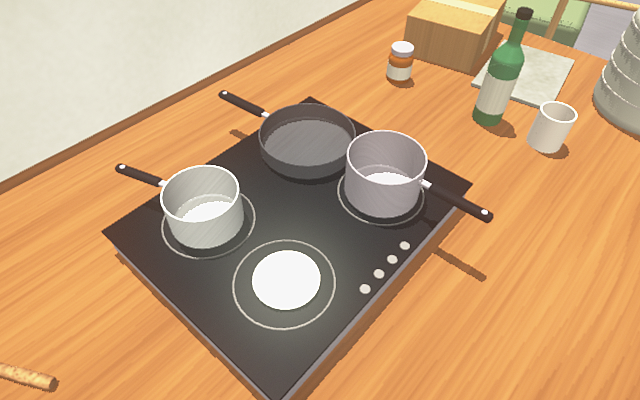

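The top view shows the saucepan on the right front ring, rim centred near (402,230), with its handle running from (404,278) to (410,366) over the front edge. The spoon rest is at (237,235), the milk pan at (231,113) and the skillet at (389,125). Next I measure these from depth.

```bash
cat > h.py <<'E'
import numpy as np,cv2
def cloud(d):
    K,R,t=d['intrinsics'],d['R'],d['t'];v,u=np.mgrid[:400,:640]
    z=d['depth'];P=np.stack([(u-K[0,2])/K[0,0]*z,(v-K[1,2])/K[1,1]*z,z],-1)
    return (P-t)@R
def ray(d,u,v,h):
    K,R,t=d['intrinsics'],d['R'],d['t']
    r=R.T@np.linalg.solve(K,[u,v,1]);c=-R.T@t;return c+r*(h-c[2])/r[2]
def circ(p):
    A=np.c_[2*p[:,:2],np.ones(len(p))];s=np.linalg.lstsq(A,(p[:,:2]**2).sum(1),rcond=None)[0]
    return s[:2],np.sqrt(s[2]+s[:2]@s[:2])
def pan(d,box,z0,z1):
    u0,u1,v0,v1=box;p=cloud(d)[v0:v1,u0:u1].reshape(-1,3);p=p[(p[:,2]>z0)&(p[:,2]<z1)]
    c,r=circ(p)
    for _ in range(3):
        e=abs(np.hypot(*(p[:,:2]-c).T)-r);c,r=circ(p[e<.008])
    return c,r,len(p)
def handle(d,box):
    u0,u1,v0,v1=box;p=cloud(d)[v0:v1,u0:u1];m=(d['pixels'][v0:v1,u0:u1].max(-1)<60)&(p[...,2]>.138)&(p[...,2]<.158)
    q=p[m];c=q[:,:2].mean(0);w=np.linalg.svd(q[:,:2]-c,full_matrices=False)[2][0]
    return c,w,((q[:,:2]-c)@w).min(),((q[:,:2]-c)@w).max(),q[:,2].mean(),len(q)
E
python3 - <<'E'
from h import *
d=dict(np.load('top0.npz'))
for c in [(168,66),(457,71),(471,305),(150,306)]:print(ray(d,*c,.06).round(4))
P=cloud(d);g=d['pixels']
m=((abs(P[...,2]-.06)<.006)&(g.max(-1)<45)).astype('uint8')
n,l,st,_=cv2.connectedComponentsWithStats(m);k=1+st[1:,4].argmax()
q=P[l==k][:,:2];rect=cv2.minAreaRect((q*1000).astype('float32'));print('hob',rect,cv2.boxPoints(rect))
print('sauce',pan(d,(345,455,180,280),.152,.168))
print('milk',pan(d,(185,280,70,165),.138,.152))
print('skil',pan(d,(328,450,66,188),.098,.112))
print('handle',handle(d,(385,430,280,375)))
d=dict(np.load('side0.npz'))
print('sauce side',pan(d,(340,432,125,215),.152,.168));print('handle side',handle(d,(425,500,175,230)))
E
```

```text
[0.9388 0.3128 0.06  ]
[ 0.9488 -0.2639  0.06  ]
[ 0.4904 -0.2666  0.06  ]
[0.4829 0.306  0.06  ]
hob ((715.397705078125, 23.769500732421875), (457.7918395996094, 576.9140625), 0.7949047684669495) [[ 482.52197  309.02322]
 [ 490.52563 -267.8353 ]
 [ 948.27344 -261.48422]
 [ 940.2698   315.3743 ]]
sauce (array([ 0.61809414, -0.11756403]), np.float64(0.07292037160888058), 762)
milk (array([0.8116171 , 0.16691369]), np.float64(0.06609112370683311), 681)
skil (array([ 0.81830514, -0.11414848]), np.float64(0.10288749069348022), 910)
handle (array([ 0.46653853, -0.12363279]), array([-0.99931967, -0.03688086]), np.float64(-0.054693826387190954), np.float64(0.06166398364180904), np.float64(0.14683059843315005), 888)
sauce side (array([ 0.617522  , -0.11742557]), np.float64(0.07308911015909457), 744)
handle side (array([ 0.43167691, -0.11647589]), array([1., 0.]), np.float64(0.0), np.float64(0.0), np.float64(0.13906053969851334), 1)
```

```bash
cat >> h.py <<'E'
from scipy.spatial.transform import Rotation as Ro
def rel(s,p,yawx):
    R0=Ro.from_quat(s['tool_rot']);a=np.radians(yawx)
    T=Ro.from_matrix(np.c_[[np.cos(a),np.sin(a),0],[np.sin(a),-np.cos(a),0],[0,0,-1]])
    return R0.inv().apply(np.array(p)-s['tcp_pos'])/.8,(R0.inv()*T).as_rotvec()/np.pi
E
python3 - <<'E'
from h import *
from station import manip
u=np.radians(182.2);c=np.array([.618,-.1175]);p=c+.165*np.array([np.cos(u),np.sin(u)]);print(p)
print(rel(manip.sense(),[*p,.22],182.2))
for a in np.array([1,2,3,4,5])*3.04:
    b=np.radians(a);print((.165*(np.cos(b)-1)/.8).round(5),(.165*np.sin(b)/.8).round(5),(a/180).round(5))
E
```

```text
[ 0.45312162 -0.12383399]
(array([-0.57845303, -0.6787714 ,  0.01415875]), array([-0.00057987, -0.00025283, -0.15251567]))
-0.00029 0.01094 0.01689
-0.00116 0.02185 0.03378
-0.00261 0.03269 0.05067
-0.00463 0.04344 0.06756
-0.00722 0.05408 0.08444
```

>>> apply_moves:
  claw: [1, 1, 1, 1, 1]
  travel:
    - [-0.5785, -0.6788, 0.014]
    - [-0.5785, -0.6788, 0.014]
    - [-0.5785, -0.6788, 0.014]
    - [-0.5785, -0.6788, 0.014]
    - [-0.5785, -0.6788, 0.014]
  turn:
    - [0, 0, -0.1525]
    - [0, 0, -0.1525]
    - [0, 0, -0.1525]
    - [0, 0, -0.1525]
    - [0, 0, -0.1525]

```text
t: 0.52
tcp_pos: [0.3204, 0.3646, 0.2277]
tool_rot: [-0.022, 1.0, -0.0, -0.0]
force: [1.1, -0.1, -0.0]
finger_gap: 1.002
gripper_force: 0.0
```

Run:
```python
from h import *
from station import manip
s=manip.sense();print(s['t'],s['tcp_pos'],s['q'],rel(s,[.4531,-.1238,.22],182.2))
```

```text
0.5167 [0.32040452 0.36457795 0.22772198] [ 6.19161075e-01  3.46028305e-01  1.77811383e+00 -1.88931927e-04
  1.01813057e+00 -9.94698806e-01] (array([-0.13937807, -0.61705609,  0.00989696]), array([-0.0001612 , -0.00015328,  0.00151692]))
```

>>> apply_moves:
  claw: [1, 1, 1, 1, 1]
  travel:
    - [-0.139, -0.617, 0.01]
    - [-0.139, -0.617, 0.01]
    - [-0.139, -0.617, 0.01]
    - [-0.139, -0.617, 0.01]
    - [-0.139, -0.617, 0.01]
  turn:
    - [0, 0, 0]
    - [0, 0, 0]
    - [0, 0, 0]
    - [0, 0, 0]
    - [0, 0, 0]

```text
t: 0.93
tcp_pos: [0.374, 0.1632, 0.2247]
tool_rot: [-0.019, 1.0, -0.0, -0.0]
force: [1.3, 0.4, -0.4]
finger_gap: 1.0
gripper_force: 0.0
```

Run:
```python
from h import *
from station import manip
s=manip.sense();print(s['t'],s['tcp_pos'],rel(s,[.4531,-.1238,.22],182.2))
```

```text
0.9333 [0.37400413 0.16323587 0.22470588] (array([-0.08487159, -0.36236149,  0.00587783]), array([-9.39337351e-06, -5.70188752e-05,  1.34473093e-04]))
```

>>> apply_moves:
  claw: [1, 1, 1, 1, 1]
  travel:
    - [-0.085, -0.3625, 0.006]
    - [-0.085, -0.3625, 0.006]
    - [-0.085, -0.3625, 0.006]
    - [-0.085, -0.3625, 0.006]
    - [-0.085, -0.3625, 0.006]
  turn:
    - [0, 0, 0]
    - [0, 0, 0]
    - [0, 0, 0]
    - [0, 0, 0]
    - [0, 0, 0]

```text
t: 1.35
tcp_pos: [0.4293, -0.0378, 0.2213]
tool_rot: [-0.019, 1.0, 0.0, -0.0]
force: [0.1, 0.6, 0.6]
finger_gap: 0.998
gripper_force: 0.0
```

Run:
```python
from h import *
from station import manip
s=manip.sense();print(s['t'],s['tcp_pos'],rel(s,[.4531,-.1238,.22],182.2))
```

```text
1.35 [ 0.42934183 -0.03780476  0.22133834] (array([-0.02561721, -0.10853943,  0.00163554]), array([ 9.14959532e-05, -7.69691730e-05, -1.97773980e-04]))
```

>>> apply_moves:
  claw: [1, 1, 1, 1, 1]
  travel:
    - [-0.0256, -0.1085, 0.0016]
    - [-0.0256, -0.1085, 0.0016]
    - [-0.0256, -0.1085, 0.0016]
    - [-0.0256, -0.1085, 0.0016]
    - [-0.0256, -0.1085, 0.0016]
  turn:
    - [0, 0, 0]
    - [0, 0, 0]
    - [0, 0, 0]
    - [0, 0, 0]
    - [0, 0, 0]

```text
t: 1.77
tcp_pos: [0.4524, -0.1213, 0.2196]
tool_rot: [-0.018, 1.0, 0.001, -0.001]
force: [-1.5, 0.9, -0.8]
finger_gap: 1.002
gripper_force: 0.0
```

Run:
```python
from h import *
from station import manip
s=manip.sense();print(s['t'],s['tcp_pos'],rel(s,[.4531,-.1238,.121],182.2))
d=manip.snapshot('wrist');cv2.imwrite('pics/w1.png',d['pixels'][:,:,::-1])
P=cloud(d);m=(P[...,2]>.138)&(P[...,2]<.158)&(P[...,0]<.51)&(P[...,0]>.39)&(d['pixels'].max(-1)<60)&(abs(P[...,1]+.12)<.03)
q=P[m];print(len(q),q.mean(0),np.percentile(q,[2,98],axis=0)); v=np.linalg.svd(q[:,:2]-q[:,:2].mean(0),full_matrices=False)[2][0];print(v)
```

```text
1.7667 [ 0.45238602 -0.1212707   0.21961225] (array([-0.00101264, -0.00339708,  0.12325812]), array([ 0.00052893, -0.00061307, -0.00046218]))
1240 [ 0.44192992 -0.12469709  0.14692905] [[ 0.40583579 -0.13505181  0.14294366]
 [ 0.50452822 -0.11423678  0.14947019]]
[0.9977912  0.06642837]
```

View pics/w1.png

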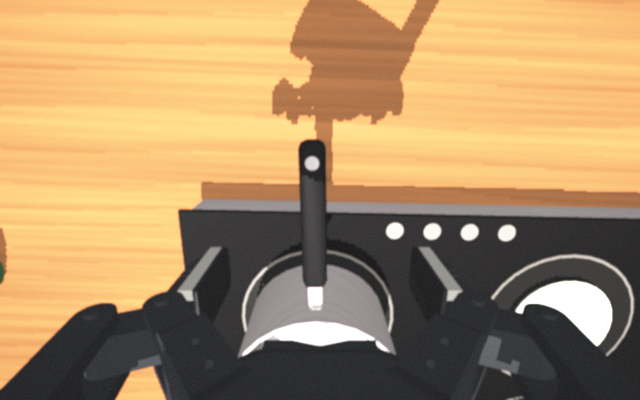

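The handle runs from (313,145) to (313,285), centred between the pads at about (205,270) and (437,270). Nothing is in the way, so I go straight down.

>>> apply_moves:
  claw: [1, 1, 1, 1, 1]
  travel:
    - [0, 0, 0.04]
    - [0, 0, 0.08]
    - [0, 0, 0.11]
    - [0, 0, 0.1225]
    - [0, 0, 0.1225]
  turn:
    - [0, 0, 0]
    - [0, 0, 0]
    - [0, 0, 0]
    - [0, 0, 0]
    - [0, 0, 0]

```text
t: 2.23
tcp_pos: [0.4507, -0.1185, 0.1201]
tool_rot: [-0.02, 1.0, 0.002, -0.003]
force: [0.4, 0.3, -0.4]
finger_gap: 1.002
gripper_force: 0.0
```

>>> apply_moves:
  claw: [0, -0.4, -1, -1, -1]
  travel:
    - [0, 0, 0]
    - [0, 0, 0]
    - [0, 0, 0]
    - [0, 0, 0]
    - [0, 0, 0]
  turn:
    - [0, 0, 0]
    - [0, 0, 0]
    - [0, 0, 0]
    - [0, 0, 0]
    - [0, 0, 0]
  newtons: 40

```text
t: 2.65
tcp_pos: [0.4538, -0.1219, 0.1231]
tool_rot: [-0.019, 1.0, -0.001, 0.001]
force: [0.7, -2.5, 1.6]
finger_gap: 0.298
gripper_force: 0.8
```

>>> apply_moves:
  claw: [-1, -1, -1, -1, -1]
  travel:
    - [0, 0, 0]
    - [0, 0, 0]
    - [0, 0, 0]
    - [0, 0, 0]
    - [0, 0, 0]
  turn:
    - [0, 0, 0]
    - [0, 0, 0]
    - [0, 0, 0]
    - [0, 0, 0]
    - [0, 0, 0]

```text
t: 3.07
tcp_pos: [0.4536, -0.1222, 0.1228]
tool_rot: [-0.019, 1.0, -0.0, 0.001]
force: [-1.5, -1.3, 5.8]
finger_gap: 0.225
gripper_force: 43.2
```

Gripped: the gap is about 19 mm on a 20 mm handle. I'll swing the first 15.2°.

>>> apply_moves:
  claw: [-1, -1, -1, -1, -1]
  travel:
    - [-0.0003, 0.0109, 0]
    - [-0.0012, 0.0218, 0]
    - [-0.0026, 0.0327, 0]
    - [-0.0046, 0.0434, 0]
    - [-0.0072, 0.0541, 0]
  turn:
    - [0, 0, 0.0169]
    - [0, 0, 0.0338]
    - [0, 0, 0.0507]
    - [0, 0, 0.0676]
    - [0, 0, 0.0844]

```text
t: 3.48
tcp_pos: [0.4572, -0.0793, 0.1227]
tool_rot: [0.115, 0.993, -0.001, 0.0]
force: [-3.8, -6.1, 6.1]
finger_gap: 0.222
gripper_force: 44.3
```

```bash
cat > st.py <<'E'
from h import *
from station import manip
s=manip.sense();X=Ro.from_quat(s['tool_rot']).as_matrix()[:,0]
v=s['tcp_pos'][:2]-[.618,-.1175]
print(s['t'],s['tcp_pos'].round(4),'toolx',np.degrees(np.arctan2(X[1],X[0]))%360,'rad',np.hypot(*v),np.degrees(np.arctan2(v[1],v[0]))%360,s['force'].round(1),s['gripper_force'])
E
python3 st.py
```

```text
3.4833 [ 0.4572 -0.0793  0.1227] toolx 166.73757224859924 rad 0.16531255874177114 166.65068334578126 [-3.8 -6.1  6.1] 44.33382868766785
```

Tracking well; repeat the same numbers.

>>> apply_moves:
  claw: [-1, -1, -1, -1, -1]
  travel:
    - [-0.0003, 0.0109, 0]
    - [-0.0012, 0.0218, 0]
    - [-0.0026, 0.0327, 0]
    - [-0.0046, 0.0434, 0]
    - [-0.0072, 0.0541, 0]
  turn:
    - [0, 0, 0.0169]
    - [0, 0, 0.0338]
    - [0, 0, 0.0507]
    - [0, 0, 0.0676]
    - [0, 0, 0.0844]

```text
t: 3.9
tcp_pos: [0.4712, -0.0379, 0.1225]
tool_rot: [0.246, 0.969, -0.001, -0.001]
force: [-5.9, -5.8, 7.0]
finger_gap: 0.228
gripper_force: 44.9
```

>>> apply_moves:
  claw: [-1, -1, -1, -1, -1]
  travel:
    - [-0.0003, 0.0109, 0]
    - [-0.0012, 0.0218, 0]
    - [-0.0026, 0.0327, 0]
    - [-0.0046, 0.0434, 0]
    - [-0.0072, 0.0541, 0]
  turn:
    - [0, 0, 0.0169]
    - [0, 0, 0.0338]
    - [0, 0, 0.0507]
    - [0, 0, 0.0676]
    - [0, 0, 0.0844]

```text
t: 4.32
tcp_pos: [0.4949, -0.002, 0.1222]
tool_rot: [0.372, 0.928, -0.001, -0.004]
force: [-7.4, -3.1, 7.6]
finger_gap: 0.226
gripper_force: 45.4
```

```bash
python3 st.py
python3 - <<'E'
from h import *
from station import manip
d=manip.snapshot('top');print(pan(d,(345,455,180,280),.152,.168));cv2.imwrite('pics/top2.png',d['pixels'][:,:,::-1])
E
```

```text
4.3167 [ 0.4949 -0.002   0.1222] toolx 136.34455917872816 rad 0.16885570756881496 136.8255391633163 [-7.4 -3.1  7.6] 45.40436804294586
(array([ 0.61123622, -0.11808453]), np.float64(0.07287428403660988), 807)
```

View pics/top2.png

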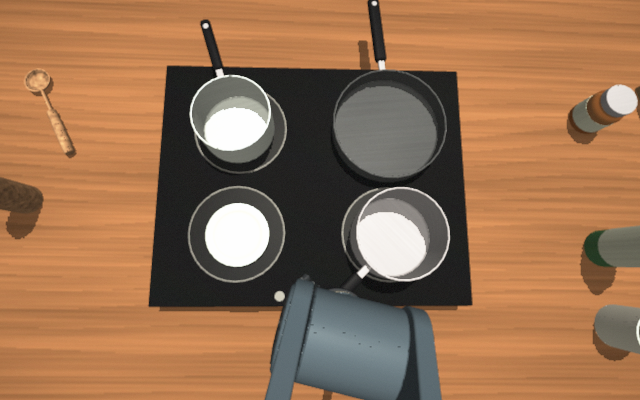

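The saucepan is at (402,234), having drifted about 7 mm toward the front. The handle is about half-way round and the back pans haven't moved. I'll let the arm settle, then correct the rest of the arc.

>>> apply_moves:
  claw: [-1, -1, -1, -1]
  travel:
    - [0, 0, 0]
    - [0, 0, 0]
    - [0, 0, 0]
    - [0, 0, 0]
  turn:
    - [0, 0, 0]
    - [0, 0, 0]
    - [0, 0, 0]
    - [0, 0, 0]

```text
t: 4.7
tcp_pos: [0.496, -0.002, 0.1224]
tool_rot: [0.37, 0.929, -0.001, -0.002]
force: [-4.9, -1.4, 7.9]
finger_gap: 0.223
gripper_force: 44.2
```

```bash
cat >> st.py <<'E'
d=manip.snapshot('top');c,r,_=pan(d,(345,455,180,280),.152,.168);v=s['tcp_pos'][:2]-c
rg=np.hypot(*v);ha=np.degrees(np.arctan2(v[1],v[0]));ph=np.degrees(np.arctan2(X[1],X[0]))%360
print('pan',c,r,'tcp from pan',rg,ha,'phi',ph)
import sys
n=5;tot=float(sys.argv[1]);c1=np.array([.6178,-.1175])
for k in range(1,n+1):
    cc=c+(c1-c)*k/n;a=np.radians(ha-tot*k/n);p=cc+rg*np.array([np.cos(a),np.sin(a)])
    t,w=rel(s,[*p,s['tcp_pos'][2]],ph-tot*k/n);print(t.round(4),w.round(4))
E
python3 st.py 15
```

```text
4.7 [ 0.496  -0.002   0.1224] toolx 136.51966114929667 rad 0.16797080278851467 136.5643568670368 [-4.9 -1.4  7.9] 44.23923969268799
pan [ 0.61321298 -0.11730417] 0.07289837569969765 tcp from pan 0.16439024244213005 135.46673156470774 phi 136.51966114929667
[-0.0013  0.0115 -0.    ] [-0.0009 -0.0011  0.0167]
[-0.0033  0.023  -0.0001] [-0.0009 -0.0011  0.0333]
[-0.0057  0.0344 -0.0001] [-0.001 -0.001  0.05 ]
[-0.0087  0.0456 -0.0002] [-0.001  -0.001   0.0667]
[-0.0123  0.0568 -0.0002] [-0.001  -0.001   0.0833]
```

The tool feels about 8 N upward, so it is pressing the handle down a little. I'll ease up 1 mm during this arc.

>>> apply_moves:
  claw: [-1, -1, -1, -1, -1]
  travel:
    - [-0.0013, 0.0115, -0.0006]
    - [-0.0033, 0.023, -0.0012]
    - [-0.0057, 0.0344, -0.0012]
    - [-0.0087, 0.0456, -0.0012]
    - [-0.0123, 0.0568, -0.0012]
  turn:
    - [0, 0, 0.0167]
    - [0, 0, 0.0333]
    - [0, 0, 0.05]
    - [0, 0, 0.0667]
    - [0, 0, 0.0833]

```text
t: 5.17
tcp_pos: [0.5317, 0.0255, 0.1228]
tool_rot: [0.49, 0.872, -0.002, -0.005]
force: [-9.6, 0.3, 8.4]
finger_gap: 0.226
gripper_force: 44.5
```

>>> apply_moves:
  claw: [-1, -1, -1]
  travel:
    - [0, 0, 0]
    - [0, 0, 0]
    - [0, 0, 0]
  turn:
    - [0, 0, 0]
    - [0, 0, 0]
    - [0, 0, 0]

```text
t: 5.42
tcp_pos: [0.5339, 0.0249, 0.123]
tool_rot: [0.488, 0.873, -0.001, -0.003]
force: [-5.2, 0.8, 5.3]
finger_gap: 0.226
gripper_force: 43.7
```

```bash
python3 st.py 15
```

```text
5.4167 [0.5339 0.0249 0.123 ] toolx 121.52226922950462 rad 0.1654084491096263 120.5550497461639 [-5.2  0.8  5.3] 43.738911151885986
pan [ 0.61763664 -0.11678484] 0.07289934246290414 tcp from pan 0.16460788565004927 120.57268218621924 phi 121.52226922950462
[-0.0006  0.0107 -0.    ] [-0.0013 -0.0013  0.0167]
[-0.0018  0.0214 -0.0001] [-0.0014 -0.0013  0.0333]
[-0.0036  0.032  -0.0001] [-0.0014 -0.0012  0.05  ]
[-0.0059  0.0425 -0.0002] [-0.0014 -0.0012  0.0667]
[-0.0088  0.0528 -0.0003] [-0.0015 -0.0012  0.0833]
```

>>> apply_moves:
  claw: [-1, -1, -1, -1, -1]
  travel:
    - [-0.0006, 0.0107, -0.0006]
    - [-0.0018, 0.0214, -0.001]
    - [-0.0036, 0.032, -0.001]
    - [-0.0059, 0.0425, -0.001]
    - [-0.0088, 0.0528, -0.001]
  turn:
    - [0, 0, 0.0167]
    - [0, 0, 0.0333]
    - [0, 0, 0.05]
    - [0, 0, 0.0667]
    - [0, 0, 0.0833]

```text
t: 5.88
tcp_pos: [0.5773, 0.0404, 0.1235]
tool_rot: [0.597, 0.802, 0.0, 0.001]
force: [2.0, -1.3, -3.7]
finger_gap: 0.222
gripper_force: 42.0
```

>>> apply_moves:
  claw: [-1, -1, -1]
  travel:
    - [0, 0, 0]
    - [0, 0, 0]
    - [0, 0, 0]
  turn:
    - [0, 0, 0]
    - [0, 0, 0]
    - [0, 0, 0]

```text
t: 6.13
tcp_pos: [0.576, 0.0404, 0.1235]
tool_rot: [0.596, 0.803, -0.0, 0.0]
force: [2.7, -0.8, -3.6]
finger_gap: 0.224
gripper_force: 42.0
```

```bash
python3 st.py 15
```

```text
6.1333 [0.576  0.0404 0.1235] toolx 106.76861611258502 rad 0.16336594678984825 104.88063071397707 [ 2.7 -0.8 -3.6] 42.03201413154602
pan [ 0.62333236 -0.11741635] 0.07289253050080273 tcp from pan 0.16473579325897442 106.68081732618685 phi 106.76861611258502
[ 0.0001  0.0094 -0.    ] [-0.      0.0001  0.0167]
[-0.0004  0.0189 -0.    ] [-0.      0.0001  0.0333]
[-0.0014  0.0282 -0.    ] [-0.      0.0001  0.05  ]
[-0.003   0.0375 -0.    ] [-0.      0.0001  0.0667]
[-0.0052  0.0466 -0.    ] [-0.      0.0001  0.0833]
```

>>> apply_moves:
  claw: [-1, -1, -1, -1, -1]
  travel:
    - [0.0001, 0.0094, 0.0003]
    - [-0.0004, 0.0189, 0.0005]
    - [-0.0014, 0.0282, 0.0005]
    - [-0.003, 0.0375, 0.0005]
    - [-0.0052, 0.0466, 0.0005]
  turn:
    - [0, 0, 0.0167]
    - [0, 0, 0.0333]
    - [0, 0, 0.05]
    - [0, 0, 0.0667]
    - [0, 0, 0.0833]

```text
t: 6.6
tcp_pos: [0.6133, 0.0467, 0.1235]
tool_rot: [0.697, 0.717, -0.0, 0.0]
force: [1.6, -1.7, -2.5]
finger_gap: 0.227
gripper_force: 42.0
```

>>> apply_moves:
  claw: [-1, -1, -1]
  travel:
    - [0, 0, 0]
    - [0, 0, 0]
    - [0, 0, 0]
  turn:
    - [0, 0, 0]
    - [0, 0, 0]
    - [0, 0, 0]

```text
t: 6.85
tcp_pos: [0.6124, 0.047, 0.1234]
tool_rot: [0.696, 0.718, -0.0, -0.0]
force: [1.8, -1.0, -2.8]
finger_gap: 0.226
gripper_force: 42.0
```

```bash
python3 st.py 1
python3 - <<'E'
from h import *
from station import manip
d=manip.snapshot('top');cv2.imwrite('pics/top3.png',d['pixels'][:,:,::-1])
E
```

```text
6.85 [0.6124 0.047  0.1234] toolx 91.72755604906601 rad 0.16456069752778296 91.93880704157515 [ 1.8 -1.  -2.8] 42.042192220687866
pan [ 0.61689749 -0.11784465] 0.07289288734071465 tcp from pan 0.1648716076519092 91.55182834222057 phi 91.72755604906601
[ 0.0001  0.0009 -0.    ] [-0.0002  0.0001  0.0011]
[ 0.0001  0.0019 -0.    ] [-0.0002  0.0001  0.0022]
[ 0.0002  0.0028 -0.    ] [-0.0002  0.0001  0.0033]
[ 0.0003  0.0038 -0.    ] [-0.0002  0.0001  0.0044]
[ 0.0004  0.0047 -0.    ] [-0.0002  0.0001  0.0056]
```

View pics/top3.png

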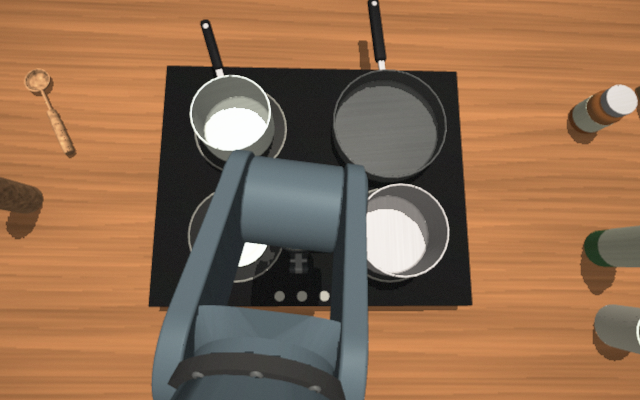

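The saucepan is still on its ring at (402,231) and the handle is hidden under the wrist. I'll make a final 0.8° trim and let go gently.

>>> apply_moves:
  claw: [-1, -1, -1, -1]
  travel:
    - [0.0002, 0.002, 0.0003]
    - [0.0003, 0.004, 0.0006]
    - [0.0003, 0.004, 0.0006]
    - [0.0003, 0.004, 0.0006]
  turn:
    - [0, 0, 0.0022]
    - [0, 0, 0.0044]
    - [0, 0, 0.0044]
    - [0, 0, 0.0044]

```text
t: 7.28
tcp_pos: [0.6162, 0.0474, 0.1232]
tool_rot: [0.702, 0.712, -0.0, -0.0]
force: [0.6, -1.7, -1.2]
finger_gap: 0.228
gripper_force: 42.3
```

>>> apply_moves:
  claw: [-0.3, 0, 0.3, 0.6, 0.6]
  travel:
    - [0, 0, 0]
    - [0, 0, 0]
    - [0, 0, 0]
    - [0, 0, 0]
    - [0, 0, 0]
  turn:
    - [0, 0, 0]
    - [0, 0, 0]
    - [0, 0, 0]
    - [0, 0, 0]
    - [0, 0, 0]

```text
t: 7.7
tcp_pos: [0.6163, 0.0477, 0.1231]
tool_rot: [0.702, 0.712, 0.0, -0.0]
force: [-0.5, -0.1, -0.4]
finger_gap: 0.801
gripper_force: 0.0
```

>>> apply_moves:
  claw: [0.6, 0.6, 0.6, 0.6, 0.6]
  travel:
    - [0, 0, -0.02]
    - [0, 0, -0.06]
    - [0, 0, -0.1]
    - [0, 0, -0.14]
    - [0, 0, -0.17]
  turn:
    - [0, 0, 0]
    - [0, 0, 0]
    - [0, 0, 0]
    - [0, 0, 0]
    - [0, 0, 0]

```text
t: 8.12
tcp_pos: [0.6171, 0.0476, 0.2619]
tool_rot: [0.702, 0.712, 0.001, 0.001]
force: [2.0, 0.5, 0.6]
finger_gap: 0.805
gripper_force: 0.0
```

>>> apply_moves:
  claw: [0.6, 0.6, 0.6, 0.6, 0.6]
  travel:
    - [0, 0.0, 0]
    - [0, -0.05, 0]
    - [0, -0.1, 0]
    - [0, -0.15, 0]
    - [0, -0.2, 0]
  turn:
    - [0, 0, 0]
    - [0, 0, 0]
    - [0, 0, 0]
    - [0, 0, 0]
    - [0, 0, 0]

```text
t: 8.53
tcp_pos: [0.454, 0.0454, 0.2581]
tool_rot: [0.702, 0.712, -0.0, -0.001]
force: [-0.2, -0.3, -0.1]
finger_gap: 0.799
gripper_force: 0.0
```

>>> apply_moves:
  claw: [0.6, 0.6, 0.6, 0.6, 0.6]
  travel:
    - [0.05, 0, 0]
    - [0.1, 0, 0]
    - [0.15, 0, 0]
    - [0.2, 0, 0]
    - [0.25, 0, 0]
  turn:
    - [0, 0, 0]
    - [0, 0, 0]
    - [0, 0, 0]
    - [0, 0, 0]
    - [0, 0, 0]

```text
t: 8.95
tcp_pos: [0.4526, 0.2466, 0.2586]
tool_rot: [0.702, 0.712, -0.0, -0.0]
force: [0.3, 0.4, 0.4]
finger_gap: 0.799
gripper_force: 0.0
```

>>> apply_moves:
  claw: [0.6, 0.6, 0.6, 0.6, 0.6]
  travel:
    - [0.05, 0, 0]
    - [0.1, 0, 0]
    - [0.15, 0, 0]
    - [0.15, 0, 0]
    - [0.15, 0, 0]
  turn:
    - [0, 0, 0]
    - [0, 0, 0]
    - [0, 0, 0]
    - [0, 0, 0]
    - [0, 0, 0]

```text
t: 9.37
tcp_pos: [0.4506, 0.3668, 0.2579]
tool_rot: [0.7, 0.714, -0.001, -0.0]
force: [-0.7, -0.4, -0.2]
finger_gap: 0.804
gripper_force: 0.0
```

Run:
```python
from h import *
from station import manip
s=manip.sense();print(s['t'],s['tcp_pos'],s['qd'])
d=manip.snapshot('top');cv2.imwrite('pics/top4.png',d['pixels'][:,:,::-1])
c=pan(d,(345,455,180,280),.152,.168);print(c)
h=handle(d,(220,352,200,265));print(h,np.degrees(np.arctan2(*(h[0]-c[0])[::-1])))
print('milk',pan(d,(185,280,70,165),.138,.152));print('skil',pan(d,(328,450,66,188),.098,.112))
```

```text
9.3667 [0.45060074 0.36681312 0.25791123] [-0.0519247  -0.01978411  0.04168601 -0.01465988  0.01010321 -0.00530186]
(array([ 0.61688499, -0.11739691]), np.float64(0.07292101493771225), 774)
(array([0.61519029, 0.03604296]), array([ 5.96923560e-04, -9.99999822e-01]), np.float64(-0.05895059435121047), np.float64(0.05740926299947999), np.float64(0.14682830532667626), 758) 90.63278940006559
milk (array([0.81169609, 0.16690388]), np.float64(0.0660648222969282), 667)
skil (array([ 0.81830213, -0.11415404]), np.float64(0.10289825582213805), 906)
```

View pics/top4.png

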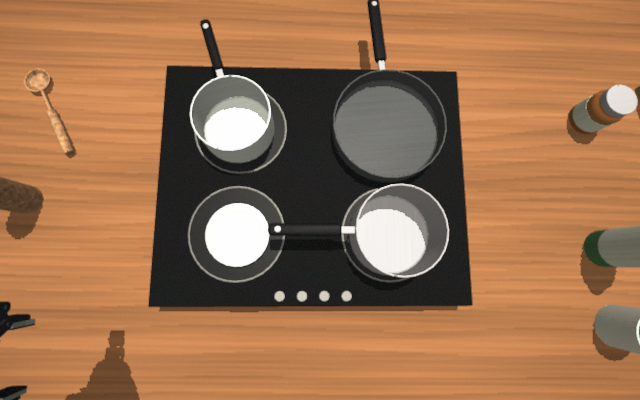

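The handle now lies from (275,230) to (355,230), at 90.3–90.6° against the target 90.8°. The saucepan is on its ring to within 1 mm, and the other two pans are unmoved. The gripper is clear of everything.

```bash
python3 -c "
from station import manip
print(manip.sign_off())"
```

```text
the job is handed in; nothing more can be done
None
```

I swung the saucepan's handle inward over the other front ring, parallel to the hob's front edge to within about half a degree, with the pan on its own ring and the skillet and milk pan unmoved, then let go and handed the job in at about 9.4 s.

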